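# Lay the slide case down and swap it with the objective canister

### The job

The tall white slide case and the yellow-ringed objective canister have to change places. Move the canister off the black pad (the cork coaster is free for parking it), then, without lifting the case, push its top so that it is stopped by the pad's edge and tips over it onto its back, squarely on the pad with its foot end still at the near edge and its windowed front up. Then stand the yellow canister upright in the middle of the yellow taped outline, setting it down gently each time, and leave everything else where it is.

Things in the scene. Friction and masses are not known exactly. Their poses are not given: they have to be found in the camera images.
- station: Fixed black rubber pad on the bench, 210 (x) x 200 (y), 10 thick. Origin: on the bench at the middle of the pad's near edge; x points away from the robot over the pad (which spans x 0 to 210, y -100 to 100), z up; yaw within 0.3 rad. Its upright near edge stops the case's foot.
- spot (a point): Centre of a flat yellow tape outline on the bench, 100 (x) x 150 (y), just before the pad's near edge, where the case stands at the start. It lies at (-75, 0, 0) mm in the station's frame.
- case: Tall closed white slide case, 75 deep (x) x 120 wide (y) x 180 tall (z), 0.3 to 0.6 kg, loose. Origin: centre of its underside; z towards its top; the front (-x, facing the robot) has a dark window with green and blue strips, the top is blue, the back (+x) faces the pad. Starts upright, 10 to 40 mm short of the pad's edge, up to 0.1 rad askew to it.
- case_mid (a point): Centre of the case's volume, 90 above its underside.
- case_front (a point): Centre of the case's front face (the face with the window), 90 above the underside. With the case on its back on the pad it faces up, 85 above the bench.
- case_heel (a point): Middle of the case's bottom back edge. The case stands on slick glide strips (friction about 0.12): pushed at heights up to 150 it slides until this edge meets the pad, then, pushed on near the top, it tips there and falls by itself beyond about 25 degrees.
- canister: Black upright cylinder with a yellow ring and a yellow disc on its top, diameter 52, height 95, about 0.2 kg, rigid, loose. Origin: centre of its underside; z up. It starts standing on the pad where the case must lie, 100 to 150 beyond the near edge.
- coaster: Fixed round cork coaster, diameter 90, 4 thick, to the left or right of the station (the green-ringed canister is on the other side). Origin: centre of its underside. Free for parking the yellow canister.
- green_canister: Bystander, leave alone: objective canister like the yellow one but with a green ring, diameter 52, height 95 (sizes in mm).
- wash_bottle: Bystander, leave alone: white wash bottle with blue cap, diameter 64, height 160 (sizes in mm).
- dishes: Bystander, leave alone: stack of two shallow clear and green dishes, diameter 90, height 30 (sizes in mm).
- slide_tray: Bystander, leave alone: aluminium tray 100 x 160, 20 high (sizes in mm).
- tissue_box: Bystander, leave alone: blue box 90 x 120, 60 high (sizes in mm).
- screwdriver: Bystander, leave alone: screwdriver lying on the bench.
- oil_jar: Bystander, leave alone: small amber jar with black cap, diameter 44, height 60 (sizes in mm).
There are look-alikes about, which are no part of the job. What is shaped like the canister but purple is not meant.

How it is judged:
On the way:
1. the case lies on its back on the pad, front up, at rest (angle between case's own z axis and vertical between 1.5 and 1.64 rad and height (world z) of case_front between 0.078 and 0.092 m and x of case_mid in the frame of station between 0.045 and 0.11 m and y of case_mid in the frame of station between -0.035 and 0.035 m and angle between the z axis of case and the x axis of station, either way round below 0.2 rad and linear speed of case below 0.02 m/s), for 0.2 s.
At the end, for the whole second after the job is handed in: Case flat on its back on the pad (4 deg), front up, its centre 45 to 110 mm past the near edge and within 35 mm of the pad's midline, square within 0.2 rad; yellow canister upright on the bench within 25 mm of the outline's centre; both at rest (all of step 1 and horizontal distance between canister and spot below 0.025 m and angle between canister's own z axis and vertical below 0.1 rad and height (world z) of canister below 0.005 m and linear speed of canister below 0.02 m/s); the robot touches nothing.
It fails at once if the case is lifted: its bottom back edge rises more than 45 mm above the bench (height (world z) of case_heel above 0.045 m).
It fails at once if the yellow canister is tipped by more than 0.6 rad (angle between canister's own z axis and vertical above 0.6 rad).
It fails at once if the yellow canister is dropped or slammed down (over 0.6 m/s within 30 mm of the bench) (height (world z) of canister below 0.03 m and linear speed of canister above 0.6 m/s).
It fails at once if another thing is moved by more than 25 mm (distance of any of green_canister, wash_bottle, dishes, slide_tray, tissue_box, screwdriver, oil_jar from where it was at the start of the episode above 0.025 m).
It also fails if it takes over 72 s, if anything falls off the work surface, if the arm or the gripper's body presses on something with over 40 N, if the wrist force passes 120 N, or if a joint passes its speed limit or range.

### The arm

A 6-joint arm with a two-finger parallel gripper is mounted at the origin on the work surface. World frame = base frame: x ahead of the robot, y to its left, z up, the work surface at z = 0. Lengths are in m, angles in rad, forces in N, time in s.
With the tool pointing down it reaches from about 0.3 to 0.825 m from the base axis. Payload 5.4 kg.
Tool frame: the origin (TCP) lies at the very end of the fingers, on their centre line; the grasp point (between the pads) lies 19 mm behind it; z points along the fingers, x is the direction in which the jaws open and shut, and the axes are right-handed (so a half turn about z gives the same grasp; the last joint's range is limited). The gripper opens to 92 mm and grips with 3 to 60 N. Pads are 20 mm wide; open, the fingers measure 128 mm over their backs; the gripper's body (75 mm by 189 mm) begins 69 mm behind the grasp point.
Start: joints at [-1.493, 0.158, 1.597, -0, 1.386, -0.21], TCP at [0.163, -0.551, 0.215] pointing down, gripper open.
Joint ranges: [-2.91, 2.91], [-0.94, 2.29], [0.18, 2.7], [-1.29, 4.43], [0.17, 2.64], [-3, 3]. Speed limits (rad/s): [2.57, 2.57, 3.14, 3.14, 3.14, 3.14].

### API

Orientations are given as a rotation vector (axis times angle).
In Python, from workcell import bot gives the robot as it stands. Calls block until the motion is done:
- bot.goto(position, orientation): joint-space move of the TCP to a pose.
- bot.line_to(position, rot=None, max_speed=0.15): straight line of the TCP; rot=None keeps the orientation; max_speed is the mean speed in m/s.
- bot.set_joints(angles): joint-space move.
- bot.set_gripper(opening, newtons=None): opening from 0.0 (shut) to 1.0 (fully open); newtons is the grip in N (None keeps the last); returns when the fingers have stopped.
- bot.hold(seconds).
- bot.inverse_kinematics(position, orientation): joint angles nearest the present ones, or None.
- bot.read_camera(name): name is "scene" or "side" or "wrist"; returns a dict with "pixels" (420x560x3 uint8, blue, green, red), "fx", "fy", "cx", "cy" (pixels), "k1" (the pictures are not rectified: a ray, as slopes to the right and down, at radius r is drawn at 1 + k1 r^2 times it, then the intrinsics apply), "R" (3x3) and "t" (3): a world point X has camera coordinates R X + t. Camera axes: x right, y down, z forward; pixel columns grow to the right and rows downward; lengths in m; the calibration is good to about 2 mm. A picture is of the moment at which its call begins. There is no depth.
A pose or a line that the arm cannot do raises bot.MotionError and nothing moves.
- bot.job_done(): hands the job in, once; it reports no verdict.
Readings, each from a call of its own:
- bot.current_clock(): time.
- bot.current_joints(): joint angles.
- bot.current_joint_vel(): joint speeds.
- bot.current_effort(): joint torques, N m.
- bot.current_ee_pos(): TCP position.
- bot.current_tool_rot(): TCP orientation.
- bot.current_contact_force(): force on the tool from outside, world axes, zero at the start.
- bot.current_ft_torque(): the same for the moment, N m.
- bot.current_opening(): opening from 0.0 (shut) to 1.0 (fully open).
Only numpy, scipy, OpenCV 4.12 (cv2) and the standard library are available. Lean on these libraries where they do the work, as an engineer would, in place of code of your own. Each camera call takes 0.05 s, during which the arm holds its last target.

## Working session

There is one attempt and no reset: what is moved stays moved. The work goes in short steps, each a Python script; the robot and the scene stay as the last script left them, time stands still between calls to the robot, and variables do not carry over. Pictures are saved under pics/ and viewed, and the job is handed in when it is done.

```bash
ls; mkdir -p pics
python3 - <<'E'
from workcell import bot
import cv2,pickle
for n in ["scene","side","wrist"]:
    c=bot.read_camera(n); pickle.dump(c,open(f"pics/{n}0.pkl","wb")); cv2.imwrite(f"pics/{n}0.png",c["pixels"])
    print(n,c["fx"],c["cx"],c["cy"],c["k1"],(-c["R"].T@c["t"]).round(3),c["R"].round(2).tolist())
print(bot.current_clock(),bot.current_tool_rot())
E
```

```text
pics
scene 411.8594800864387 277.1220618233162 212.46605323521797 -0.0796156081319573 [ 1.542 -0.104  0.87 ] [[0.11, 0.99, 0.02], [0.62, -0.06, -0.78], [-0.78, 0.1, -0.62]]
side 430.334267483684 278.53942216922405 215.52885625482932 -0.030831212443237065 [-0.139  1.     1.322] [[-0.82, -0.57, 0.02], [-0.42, 0.58, -0.69], [0.39, -0.57, -0.72]]
wrist 298.19075566020354 287.00441525550815 211.60690548528578 -0.0018925128188981317 [ 0.242 -0.527  0.383] [[0.28, -0.96, -0.0], [-0.92, -0.27, 0.29], [-0.28, -0.08, -0.96]]
0.15 [-2.51616508e+00  1.87924662e+00  1.55531088e-03]
```

View pics/scene0.png

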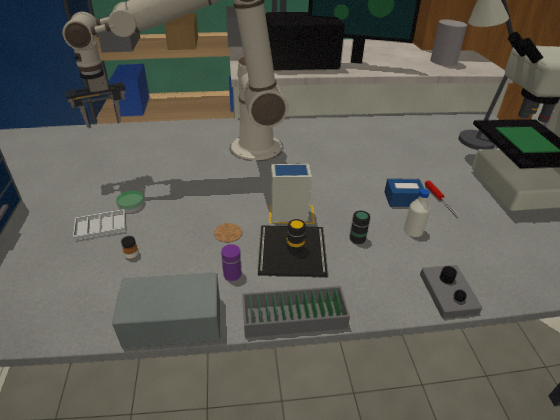

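View pics/side0.png

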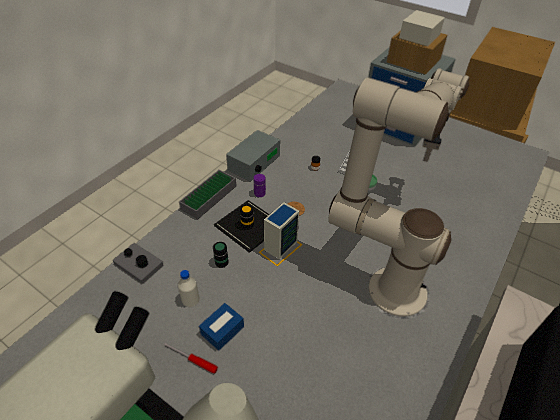

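View pics/wrist0.png

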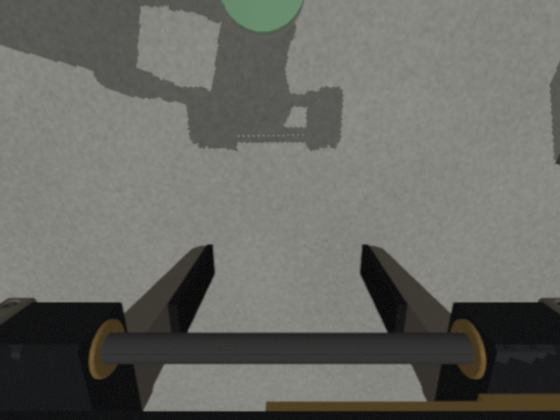

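The scene view shows the yellow-ringed canister on the pad at (296,232). The look-alikes are a green one at (360,226) and a purple one at (231,262). The coaster is at (228,232) and the case at (291,195). In the side view yellow is at (246,214), purple at (260,185) and green at (220,254). I mean the one with the yellow ring and disc on the black pad, which I'll confirm in a crop.

```bash
cat > h.py <<'E'
import numpy as np,cv2,pickle
from scipy.spatial.transform import Rotation as Ro
def ray(c,u,v):
    x=(u-c["cx"])/c["fx"]; y=(v-c["cy"])/c["fy"]
    xu,yu=x,y
    for _ in range(20):
        f=1+c["k1"]*(xu*xu+yu*yu); xu,yu=x/f,y/f
    d=c["R"].T@np.array([xu,yu,1.]); return -c["R"].T@c["t"],d/np.linalg.norm(d)
def onz(c,u,v,z):
    o,d=ray(c,u,v); return o+d*(z-o[2])/d[2]
def proj(c,X):
    p=c["R"]@np.asarray(X,float)+c["t"]; x,y=p[:2]/p[2]; f=1+c["k1"]*(x*x+y*y)
    return np.array([c["cx"]+c["fx"]*x*f,c["cy"]+c["fy"]*y*f])
def crop(c,x0,y0,x1,y1,k,name):
    cv2.imwrite(name,cv2.resize(c["pixels"][y0:y1,x0:x1],None,fx=k,fy=k,interpolation=cv2.INTER_CUBIC))
def down(yaw): # tool z down, tool x along yaw
    c,s=np.cos(yaw),np.sin(yaw)
    return Ro.from_matrix(np.array([[c,s,0],[s,-c,0],[0,0,-1]])).as_rotvec()
E
python3 - <<'E'
from h import *
c=pickle.load(open("pics/scene0.pkl","rb")); crop(c,200,150,380,290,4,"pics/c1.png")
s=pickle.load(open("pics/side0.pkl","rb")); crop(s,200,165,330,275,5,"pics/c2.png")
for n,c in (("scene",c),("side",s)):
    h=cv2.cvtColor(c["pixels"],cv2.COLOR_BGR2HSV)
    for nm,lo,hi in (("yellow",(22,150,90),(35,255,255)),("cork",(8,120,110),(18,255,255)),("blue",(98,120,60),(118,255,255))):
        m=cv2.inRange(h,lo,hi); k,l,st,ce=cv2.connectedComponentsWithStats(m)
        for i in range(1,k):
            if st[i,4]>12: print(n,nm,st[i].tolist(),ce[i].round(1))
E
```

```text
scene yellow [269, 212, 3, 11, 14] [269.9 218. ]
scene yellow [291, 221, 12, 7, 71] [296.5 224. ]
scene cork [214, 224, 27, 18, 383] [227.5 232.4]
scene blue [0, 0, 85, 129, 7457] [38.8 73.4]
scene blue [109, 64, 40, 52, 1391] [131.6  88. ]
scene blue [229, 76, 4, 35, 86] [230.6  93.4]
scene blue [85, 103, 8, 20, 55] [ 88.3 111.8]
scene blue [275, 165, 32, 10, 302] [290.6 169.6]
scene blue [387, 179, 43, 28, 674] [405.3 192.6]
side cork [471, 27, 84, 50, 2350] [514.3  51. ]
side cork [392, 31, 9, 7, 14] [396.4  34. ]
side cork [425, 33, 21, 16, 107] [436.2  40.8]
side cork [503, 98, 31, 45, 267] [522.9 122.9]
side cork [288, 202, 17, 13, 108] [297.5 206.6]
side blue [268, 205, 28, 21, 302] [281.3 214.8]
side blue [180, 270, 9, 9, 67] [184.2 274. ]
side blue [199, 303, 44, 40, 637] [220.5 322.6]
```

View pics/c1.png

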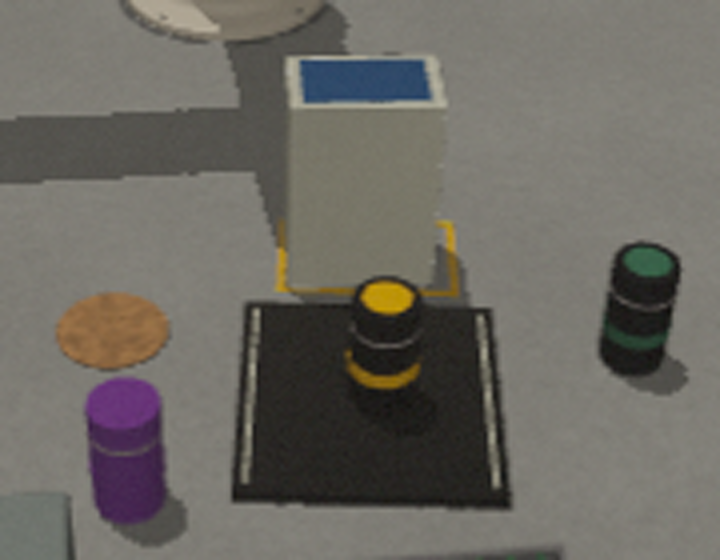

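View pics/c2.png

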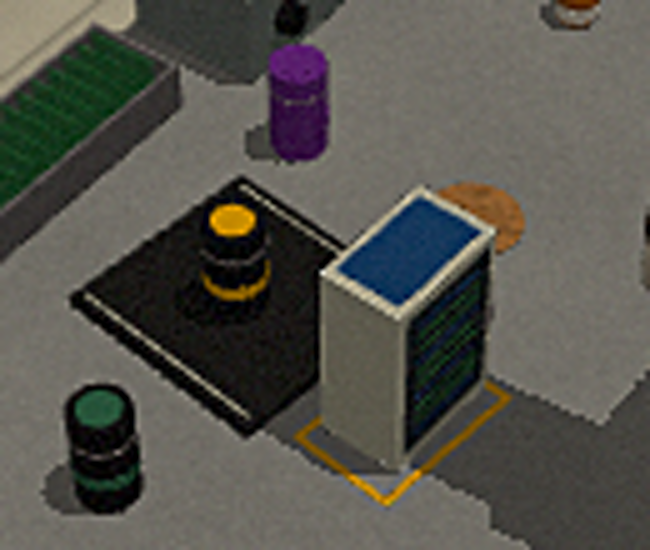

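The crops confirm the yellow-ringed canister on the pad, with its disc at crop (387,297). The pad's corners, the case's top rim corners and the coaster are all visible, so I'll measure from these.

Run:
```python
from h import *
c=pickle.load(open("pics/scene0.pkl","rb")); s=pickle.load(open("pics/side0.pkl","rb"))
A=lambda p:(200+(p[0]-1.5)/4,150+(p[1]-1.5)/4)
B=lambda p:(200+(p[0]-2)/5,165+(p[1]-2)/5)
def pr(n,cc,f,ps,z):
    P=np.array([onz(cc,*f(p),z) for p in ps])[:,:2]
    print(n,P.round(4).tolist(),"sides",np.linalg.norm(P-np.roll(P,-1,0),axis=1).round(3),"ctr",P.mean(0).round(4))
    e=(P[1]-P[0])+(P[2]-P[3]); print("  yaw of 0-1",np.arctan2(e[1],e[0]).round(3), "yaw 1-2",np.arctan2(*((P[2]-P[1])+(P[3]-P[0]))[::-1]).round(3))
pr("pad sc",c,A,[(246,302),(492,309),(511,500),(233,497)],.01)
pr("pad si (3)",s,B,[(72,297),(242,177),(247,435)],.01)
pr("case sc",c,A,[(286,57),(437,55),(446,105),(289,107)],.18)
pr("case si",s,B,[(495,232),(402,318),(320,270),(422,187)],.18)
pr("tape si",s,B,[(507,397),(388,502),(298,435)],0.)
print("can sc",onz(c,*A((387,297)),.105),"si",onz(s,*B((233,220)),.105))
print("coaster",onz(c,227.5,232.4,.004))
for nm,p in (("green",A((649,262))),("purple",A((124,397)))): print(nm,onz(c,*p,.095))
```

```text
pad sc [[0.5288, -0.0231], [0.5561, 0.1736], [0.763, 0.1453], [0.7406, -0.0504]] sides [0.199 0.209 0.197 0.214] ctr [0.6471 0.0613]
  yaw of 0-1 1.445 yaw 1-2 -0.132
pad si (3) [[0.7589, 0.1499], [0.7326, -0.0458], [0.5511, 0.1815]] sides [0.197 0.291 0.21 ] ctr [0.6809 0.0952]Traceback (most recent call last):
  File "<stdin>", line 10, in <module>
  File "<stdin>", line 8, in pr
IndexError: index 3 is out of bounds for axis 0 with size 3
```

Run:
```python
from h import *
c=pickle.load(open("pics/scene0.pkl","rb")); s=pickle.load(open("pics/side0.pkl","rb"))
A=lambda p:(200+(p[0]-1.5)/4,150+(p[1]-1.5)/4)
B=lambda p:(200+(p[0]-2)/5,165+(p[1]-2)/5)
def pr(n,cc,f,ps,z):
    P=np.array([onz(cc,*f(p),z) for p in ps])[:,:2]
    print(n,P.round(4).tolist(),"sides",np.linalg.norm(P-np.roll(P,-1,0),axis=1).round(3),"ctr",P.mean(0).round(4))
    if len(P)<4: return
    e=(P[1]-P[0])+(P[2]-P[3]); print("  yaw of 0-1",np.arctan2(e[1],e[0]).round(3), "yaw 1-2",np.arctan2(*((P[2]-P[1])+(P[3]-P[0]))[::-1]).round(3))
pr("case sc",c,A,[(286,57),(437,55),(446,105),(289,107)],.18)
pr("case si",s,B,[(495,232),(402,318),(320,270),(422,187)],.18)
pr("tape si",s,B,[(507,397),(388,502),(298,435)],0.)
print("can sc",onz(c,*A((387,297)),.105),"si",onz(s,*B((233,220)),.105))
print("coaster",onz(c,227.5,232.4,.004))
for nm,p in (("green",A((649,262))),("purple",A((124,397)))): print(nm,onz(c,*p,.095))
O=np.array([.5288+.5561,-.0231+.1736])/2; y=-.133
e=np.array([np.cos(y),np.sin(y)]); O2=np.array([.6471,.0613])-.105*e
print("O",O,O2,"tape ctr",O2-.075*e)
```

```text
case sc [[0.4331, 0.0177], [0.4403, 0.1378], [0.5121, 0.1319], [0.5045, 0.0126]] sides [0.12  0.072 0.12  0.072] ctr [0.4725 0.075 ]
  yaw of 0-1 1.509 yaw 1-2 -0.076
case si [[0.4309, 0.0258], [0.4376, 0.1374], [0.5134, 0.1336], [0.5022, 0.0182]] sides [0.112 0.076 0.116 0.072] ctr [0.471  0.0788]
  yaw of 0-1 1.492 yaw 1-2 -0.078
tape si [[0.4111, 0.0224], [0.428, 0.1644], [0.5238, 0.1518]] sides [0.143 0.097 0.172] ctr [0.4543 0.1129]
can sc [0.64467874 0.06975738 0.105     ] si [0.64504829 0.07311178 0.105     ]
coaster [ 0.54748413 -0.13205509  0.004     ]
green [0.6109299  0.27630844 0.095     ]
purple [ 0.72081632 -0.12214641  0.095     ]
O [0.54245 0.07525] [0.5430273  0.07522387] tape ctr [0.46868966 0.08516948]
```

Both views agree to about 4 mm:

| Thing | World position (x, y) | Check |
|---|---|---|
| Pad | edge origin (0.542, 0.076), yaw -0.133 | sides 0.2 x 0.21, as given |
| Spot | (0.468, 0.0865) | from tape and pad |
| Case | (0.472, 0.077), yaw -0.077 | top 0.12 x 0.073 |
| Canister | (0.645, 0.0715) | 100 to 150 beyond the edge |
| Coaster | (0.547, -0.132) | |

Next I'll pick up the canister.

```bash
cat >> h.py <<'E'
YS=-0.133; EX=np.array([np.cos(YS),np.sin(YS)]); EY=np.array([-EX[1],EX[0]])
SPOT=np.array([.468,.0865]); O=SPOT+.075*EX
ROT=down(YS-np.pi/2)
CAN=np.array([.645,.0715]); COA=np.array([.5475,-.132])
def st(p): d=np.asarray(p)[:2]-O; return np.array([d@EX,d@EY])
E
python3 - <<'E'
from h import *; from workcell import bot
print(st(CAN),st((.472,.077)))
for n,p in (("can",[*CAN,.051]),("canup",[*CAN,.25]),("coa",[*COA,.045]),("pre",[*(O-.15*EX),.15]),("spot",[*SPOT,.04]),("spotup",[*SPOT,.25])):
    q=bot.inverse_kinematics(p,ROT); print(n,None if q is None else np.round(q,2))
bot.goto([*CAN,.25],ROT); print(bot.current_clock())
bot.line_to([*CAN,.051],max_speed=.15)
print(bot.current_clock(),bot.current_ee_pos(),bot.current_contact_force())
c=bot.read_camera("wrist"); cv2.imwrite("pics/w1.png",c["pixels"])
c=bot.read_camera("side"); crop(c,180,120,340,260,4,"pics/s1.png")
E
```

```text
[0.10242595 0.00860413] [-0.06977555 -0.00888567]
can [-0.08  0.51  1.5   0.    1.14  1.63]
canup [-0.08  0.33  1.33  0.    1.49  1.63]
coa [-0.45  0.32  1.76  0.    1.06  1.25]
pre [-0.06 -0.25  2.12  0.    1.27  1.64]
spot [-0.07  0.12  2.01  0.    1.    1.63]
spotup [-0.07 -0.13  1.82  0.    1.45  1.63]
2.925
4.4 [0.64594834 0.07142117 0.05225735] [ 0.38483669 -0.11486984  0.15627401]
```

View pics/w1.png

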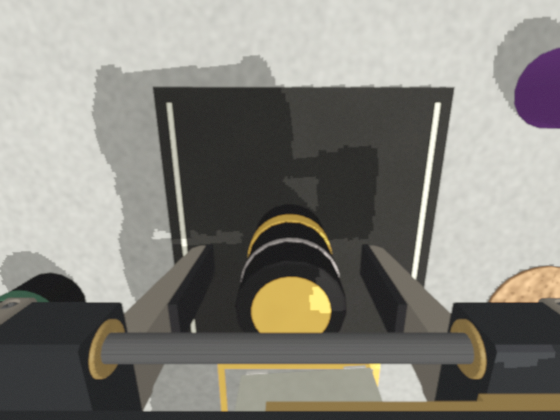

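View pics/s1.png

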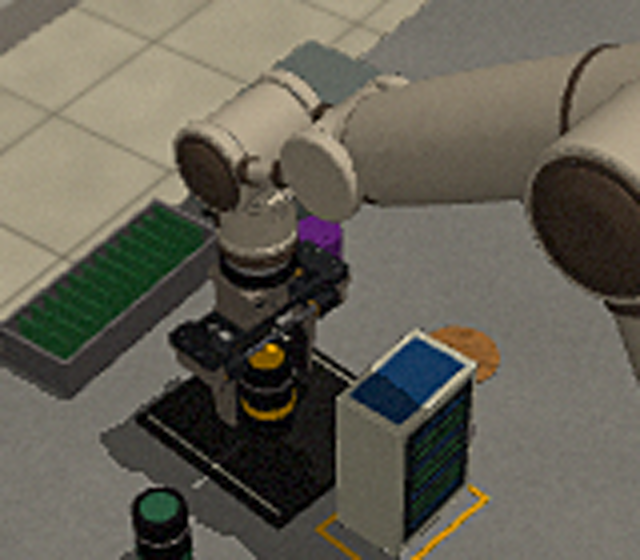

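The wrist view shows the yellow disc at (290,308), midway between the fingers and square to the pad. Now I'll grip it, move it to the coaster and set it down.

Run:
```python
from h import *; from workcell import bot
c=bot.read_camera("wrist"); print("disc by wrist",onz(c,290,308,.105))
bot.set_gripper(0.3,20); print("open",bot.current_opening(),bot.current_opening()*92)
p=bot.current_ee_pos()
bot.line_to([p[0],p[1],.16],max_speed=.15)
print(bot.current_contact_force(),bot.current_opening(),bot.current_clock())
bot.line_to([*COA,.16],max_speed=.2)
bot.line_to([*COA,.065],max_speed=.1)
bot.line_to([*COA,p[2]-.010+.004+.001],max_speed=.03)
print(bot.current_ee_pos(),bot.current_contact_force(),bot.current_clock())
c=bot.read_camera("scene"); crop(c,180,150,380,290,4,"pics/s2.png")
```

```text
disc by wrist [0.64662898 0.06987703 0.105     ]
open 0.5608522961085389 51.59841124198558
[-0.59927621 -0.10367722 -2.03000309] 0.5636742748698332 6.1083
[ 0.54759964 -0.13206062  0.04606934] [ 0.38966631 -0.17627274 -2.24374904] 9.2667
```

View pics/s2.png

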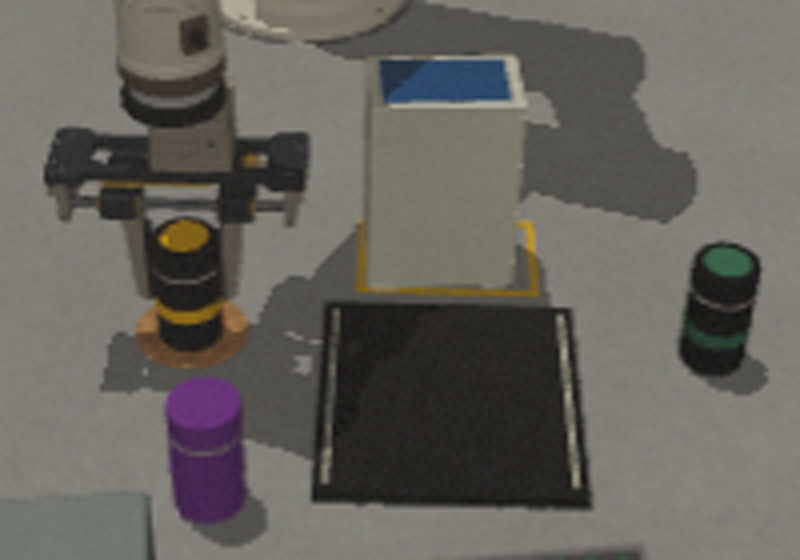

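The canister is upright over the coaster at crop (190,285), but the wrist still carries its 2 N weight. I'll lower it until the weight goes, then release and move behind the case.

Run:
```python
from h import *; from workcell import bot
z=bot.current_ee_pos()[2]
for i in range(6):
    z-=.001; bot.line_to([*COA,z],max_speed=.02)
    f=bot.current_contact_force()
    if f[2]>-1: break
print("touch",z,f,bot.current_clock())
bot.set_gripper(0.85); 
bot.line_to([*COA,.25],max_speed=.2)
pc=np.array([.472,.077])
pre=O+EX*(-.165)+EY*(-.009)
bot.goto([*pre,.27],ROT)
bot.set_gripper(0.5)
bot.line_to([*pre,.147],max_speed=.15)
print(bot.current_clock(),bot.current_ee_pos(),bot.current_contact_force())
for n,b in (("side",(180,120,340,260)),("scene",(180,130,380,280))):
    c=bot.read_camera(n); crop(c,*b,4,f"pics/{n}3.png"); pickle.dump(c,open(f"pics/{n}3.pkl","wb"))
```

```text
touch 0.04417214351969716 [-1.34978616  0.64537418  5.61495517] 9.8167
14.2333 [0.37827428 0.08946736 0.14786368] [ 0.62967669 -0.82367073 -0.11064678]
```

View pics/side3.png

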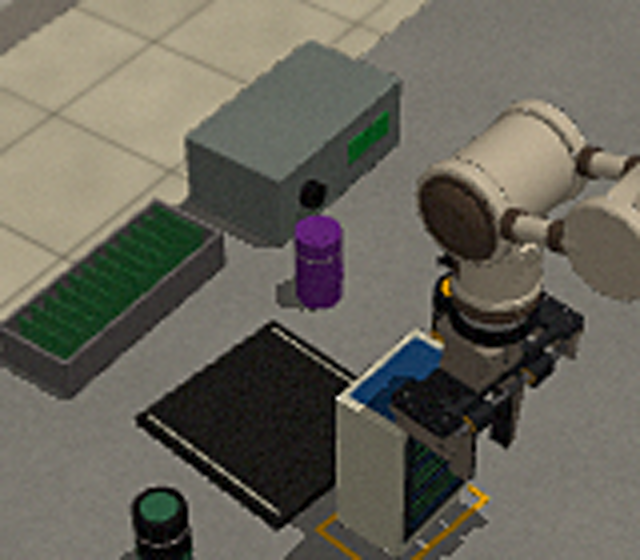

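View pics/scene3.png

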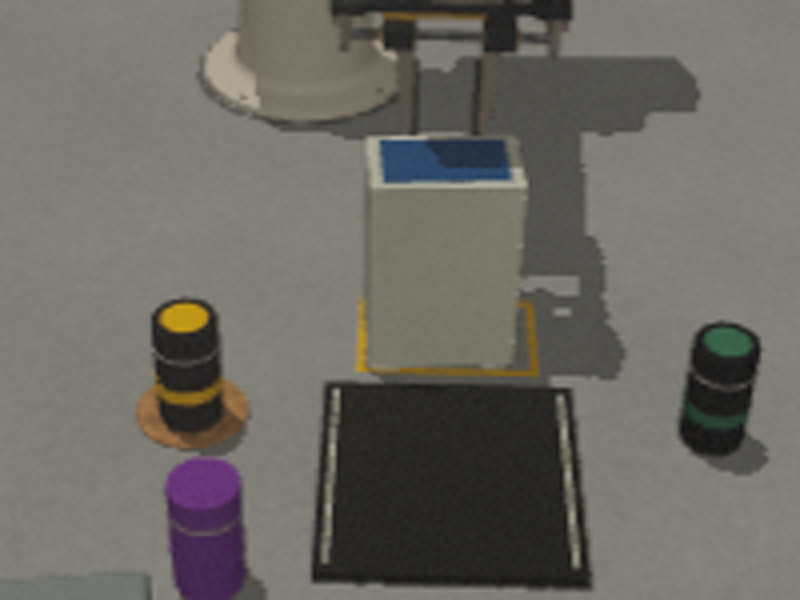

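The yellow canister now stands on the coaster at scene crop (185,370). The fingers are behind the case, spread evenly about its middle. I'll push it up to the pad edge first while logging the force.

Run:
```python
from h import *; from workcell import bot
x=-.165
while x<-.081:
    x+=.007
    bot.line_to([*(O+EX*x+EY*(-.009)),.147],max_speed=.05)
    f=bot.current_contact_force(); p=st(bot.current_ee_pos())
    print(round(x,3),p.round(4),"F along",round(float(f[:2]@EX),2),"lat",round(float(f[:2]@EY),2),round(f[2],2))
    if f[:2]@EX<-3: break
for n,b in (("side",(180,120,340,260)),("scene",(180,130,380,280))):
    c=bot.read_camera(n); crop(c,*b,4,f"pics/{n}4.png")
print(bot.current_clock())
```

```text
-0.158 [-0.1575 -0.009 ] F along -0.09 lat -0.03 -0.52
-0.151 [-0.1508 -0.009 ] F along -0.0 lat -0.05 -0.89
-0.144 [-0.1438 -0.009 ] F along -0.17 lat 0.71 -0.01
-0.137 [-0.1368 -0.009 ] F along -0.59 lat -0.29 0.36
-0.13 [-0.1298 -0.009 ] F along -0.4 lat -0.66 -0.52
-0.123 [-0.1228 -0.009 ] F along 0.48 lat 0.72 1.53
-0.116 [-0.1161 -0.009 ] F along -1.23 lat -0.28 0.75
-0.109 [-0.1088 -0.0091] F along -0.39 lat 0.3 0.15
-0.102 [-0.1017 -0.0091] F along -0.72 lat -0.06 0.18
-0.095 [-0.0947 -0.0091] F along -1.04 lat -0.41 -0.48
-0.088 [-0.0877 -0.009 ] F along -0.67 lat -1.19 0.16
-0.081 [-0.0805 -0.009 ] F along 0.72 lat 0.79 0.66
17.9333
```

View pics/side4.png

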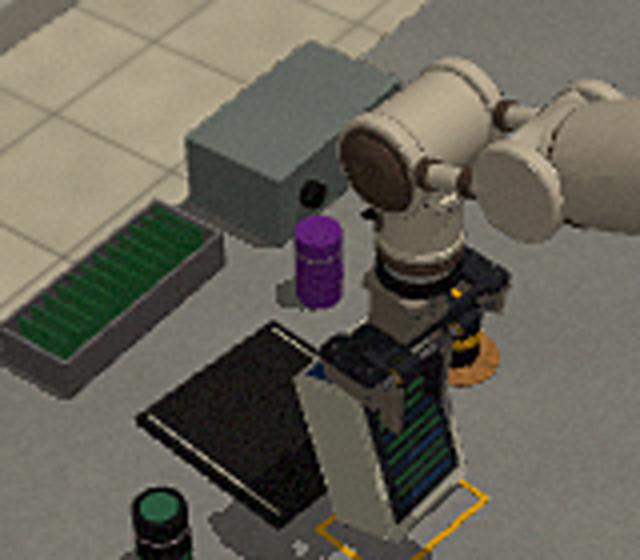

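View pics/scene4.png

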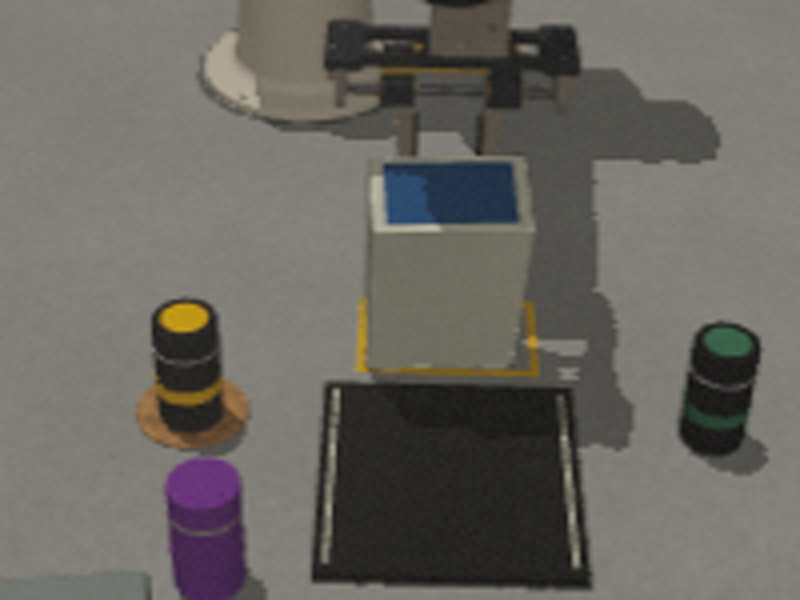

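The side view shows the case already leaning about 13°, with its bottom front edge at (395,530) raised. Its heel is still short of the pad, at scene crop (440,368), so it tipped instead of sliding. I'll ease back slowly to stand it upright, then push lower at z 0.108, where the gripper body still clears the top.

Run:
```python
from h import *; from workcell import bot
P=lambda x,z:[*(O+EX*x+EY*(-.009)),z]
bot.line_to(P(-.125,.147),max_speed=.03)
bot.line_to(P(-.135,.147),max_speed=.05)
bot.line_to(P(-.135,.108),max_speed=.1)
c=bot.read_camera("side"); crop(c,180,120,340,260,4,"pics/side5a.png")
bot.line_to(P(-.105,.108),max_speed=.025)
print(bot.current_clock(),bot.current_contact_force())
for n,b in (("side",(180,120,340,260)),("scene",(180,130,380,280))):
    c=bot.read_camera(n); crop(c,*b,4,f"pics/{n}5.png"); pickle.dump(c,open(f"pics/{n}5.pkl","wb"))
a=cv2.imread("pics/side5a.png")[300:,200:];b=cv2.imread("pics/side5.png")[300:,200:]
s=cv2.imread("pics/scene5.png")[80:400,250:650]
h=np.zeros((600,800,3),np.uint8); h[:260,:a.shape[1]][:]=a[:260];h[270:530,:b.shape[1]]=b[:260]; h=h[:, :]; h=h.copy(); h[:320,440+0:800]=cv2.resize(s,(360,320)); cv2.imwrite("pics/m5.png",h)
```

```text
21.8417 [-2.5336999  -0.43320811  2.34093832]
```

View pics/m5.png

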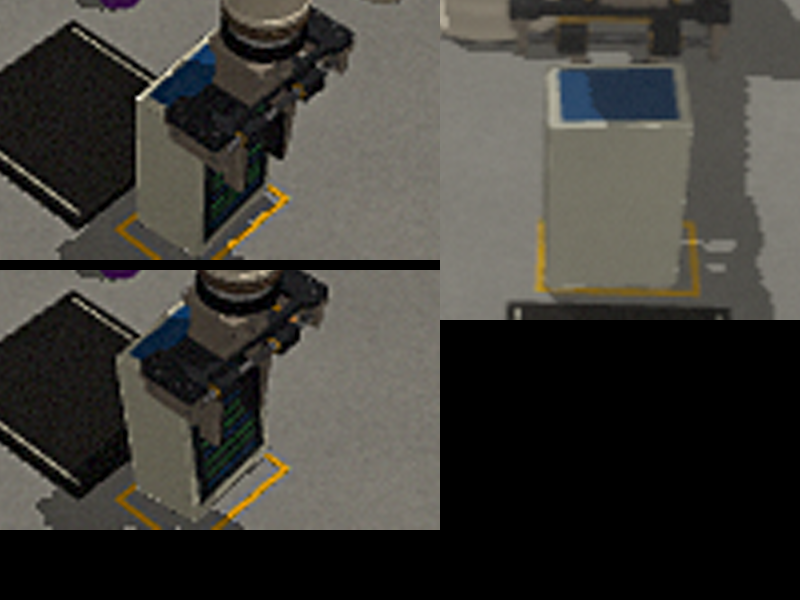

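The lean is still about 6° (lower left panel) and the heel hasn't moved, so it tips at this height too. The heel edge grips more than stated. I'll stand the case back up and push it low down with the tool pitched, so the gripper body stays behind it. First I'll check reach.

```bash
cat >> h.py <<'E'
def pitched(a): 
    return (Ro.from_rotvec(np.array([*EY,0])*(-a))*Ro.from_rotvec(ROT)).as_rotvec()
P=lambda x,z,y=-.009:[*(O+EX*x+EY*y),z]
E
python3 - <<'E'
from h import *; from workcell import bot
for a in (.5,.65,.8,1.):
  print(a,[(x,z, (lambda q: None if q is None else np.round(q,2).tolist())(bot.inverse_kinematics(P(x,z),pitched(a)))) for x,z in ((-.15,.045),(-.12,.045),(-.12,.15),(-.06,.15),(-.02,.15))])
E
```

```text
0.5 [(-0.15, 0.045, [-0.05, -0.51, 2.62, -0.08, 0.53, 1.71]), (-0.12, 0.045, [-0.06, -0.38, 2.54, -0.08, 0.48, 1.7]), (-0.12, 0.15, [-0.06, -0.63, 2.46, -0.05, 0.82, 1.67]), (-0.06, 0.15, [-0.07, -0.4, 2.32, -0.04, 0.73, 1.66]), (-0.02, 0.15, [-0.08, -0.27, 2.22, -0.04, 0.69, 1.65])]
0.65 [(-0.15, 0.045, None), (-0.12, 0.045, [-0.05, -0.45, 2.65, -0.18, 0.3, 1.81]), (-0.12, 0.15, [-0.05, -0.78, 2.58, -0.08, 0.69, 1.7]), (-0.06, 0.15, [-0.06, -0.51, 2.44, -0.08, 0.56, 1.69]), (-0.02, 0.15, [-0.07, -0.36, 2.34, -0.07, 0.51, 1.68])]
0.8 [(-0.15, 0.045, None), (-0.12, 0.045, None), (-0.12, 0.15, None), (-0.06, 0.15, [-0.05, -0.59, 2.56, -0.15, 0.38, 1.77]), (-0.02, 0.15, [-0.07, -0.42, 2.46, -0.16, 0.31, 1.77])]
1.0 [(-0.15, 0.045, None), (-0.12, 0.045, None), (-0.12, 0.15, None), (-0.06, 0.15, None), (-0.02, 0.15, None)]
```

A 0.5 rad pitch is reachable.

Run:
```python
from h import *; from workcell import bot
bot.line_to(P(-.125,.108),max_speed=.03)
bot.line_to(P(-.15,.108),max_speed=.08)
R5=pitched(.5)
bot.goto(P(-.15,.10),R5)
bot.line_to(P(-.15,.05),max_speed=.1)
bot.line_to(P(-.108,.05),max_speed=.04)
f0=bot.current_contact_force(); print("f0",f0)
x=-.108
while x<-.072:
    x+=.004
    bot.line_to(P(x,.05),max_speed=.03)
    f=bot.current_contact_force(); print(round(x,3),"F",round(float(f[:2]@EX),2),round(f[2],2))
    if f[:2]@EX<-6: break
print(bot.current_clock())
for n,b in (("side",(180,120,340,260)),("scene",(180,130,380,280))):
    c=bot.read_camera(n); crop(c,*b,4,f"pics/{n}6.png"); pickle.dump(c,open(f"pics/{n}6.pkl","wb"))
```

```text
f0 [-2.55142181  0.01478629  1.16190175]
-0.104 F -2.3 -0.23
-0.1 F -1.06 -0.47
-0.096 F -1.37 -0.53
-0.092 F -1.4 -0.83
-0.088 F -1.24 -0.75
-0.084 F -9.14 4.89
27.375
```

View pics/side6.png

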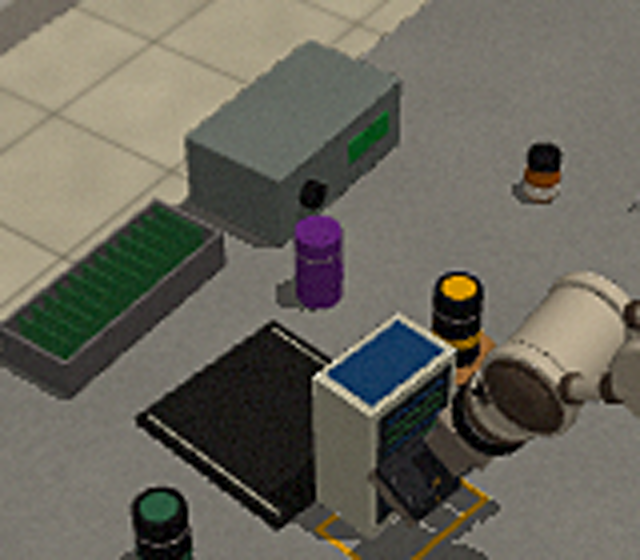

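View pics/scene6.png

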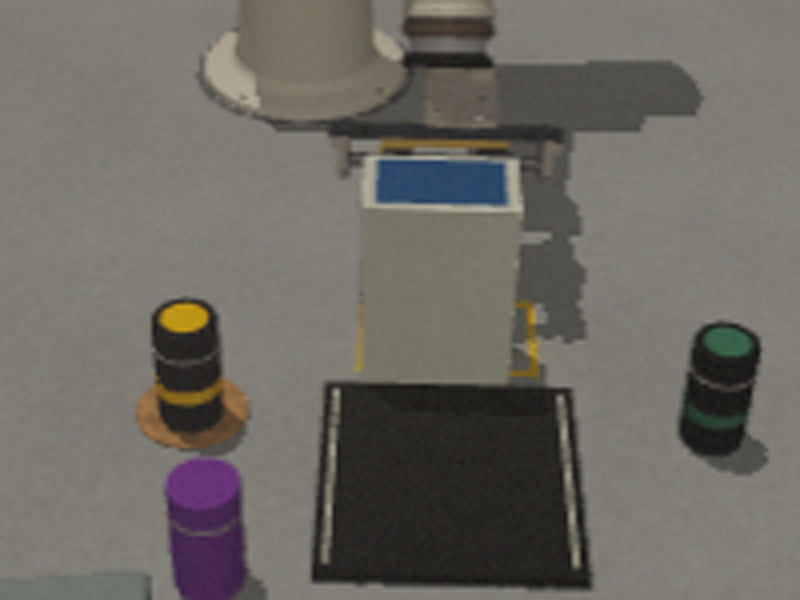

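The case is upright and square against the pad, with its heel at the near edge at scene crop y≈382. The force jumped at TCP x=-0.084, as predicted. Now I'll push near the top.

Run:
```python
from h import *; from workcell import bot
bot.line_to(P(-.105,.05),max_speed=.1)
bot.line_to(P(-.105,.15),max_speed=.15)
x=-.09; bot.line_to(P(x,.15),max_speed=.05)
while x<-.04:
    x+=.01
    bot.line_to(P(x,.15),max_speed=.04)
    f=bot.current_contact_force(); print(round(x,3),"F",round(float(f[:2]@EX),2),round(float(f[:2]@EY),2),round(f[2],2))
print(bot.current_clock())
for n,b in (("side",(180,120,340,260)),("scene",(180,130,380,280))):
    c=bot.read_camera(n); crop(c,*b,4,f"pics/{n}7.png"); pickle.dump(c,open(f"pics/{n}7.pkl","wb"))
```

```text
-0.08 F -1.33 0.5 1.05
-0.07 F -1.99 0.29 1.92
-0.06 F -0.97 -0.3 1.79
-0.05 F -0.01 0.64 0.75
-0.04 F -1.27 -0.76 0.33
31.1
```

View pics/side7.png

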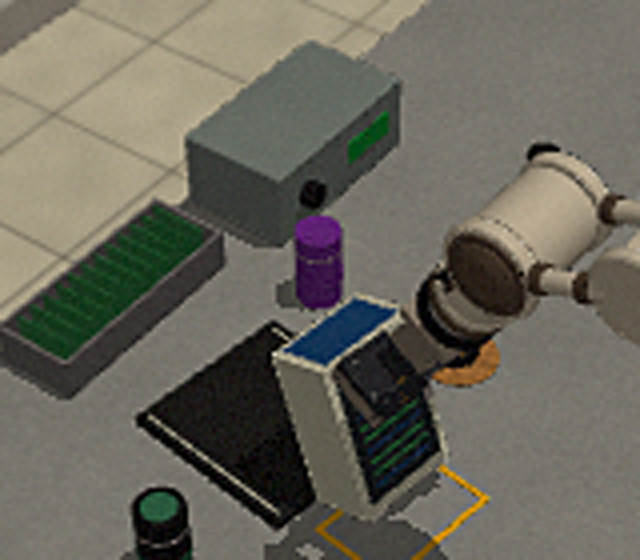

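View pics/scene7.png

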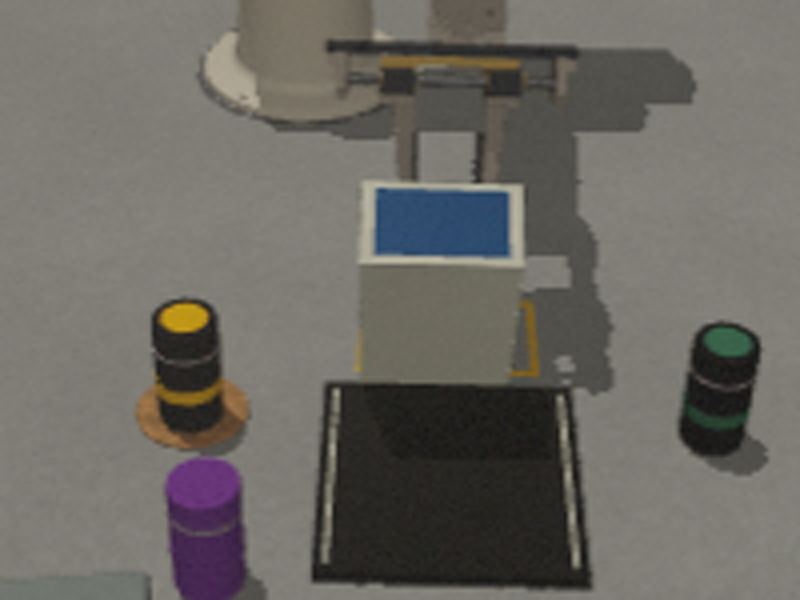

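The case is tipping squarely about its heel at the pad edge. I'll continue slowly until it goes over.

Run:
```python
from h import *; from workcell import bot
bot.line_to(P(-.012,.15),max_speed=.03); bot.hold(.5)
print(bot.current_clock(),bot.current_contact_force())
for n,b in (("side",(180,120,340,260)),("scene",(180,130,380,280))):
    c=bot.read_camera(n); crop(c,*b,4,f"pics/{n}8.png"); pickle.dump(c,open(f"pics/{n}8.pkl","wb"))
```

```text
32.7833 [-0.23443445  0.66936469 -0.43681665]
```

View pics/side8.png

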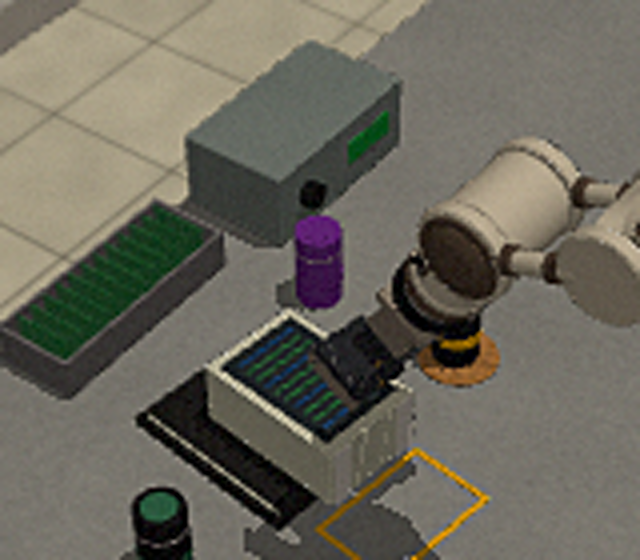

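View pics/scene8.png

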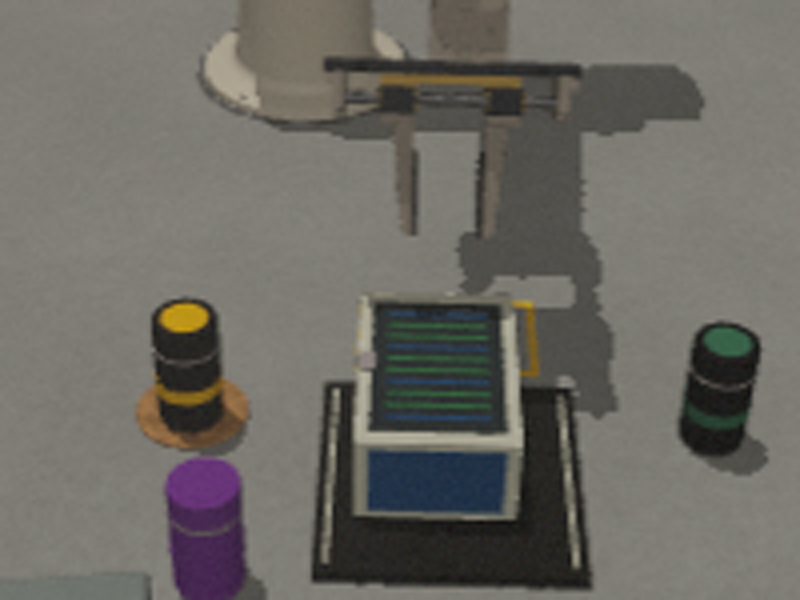

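The case lies on its back with its window up. I'll measure its position and refine the spot from the tape corners that are now visible in the side crop, then fetch the canister.

Run:
```python
from h import *; from workcell import bot
c=pickle.load(open("pics/scene8.pkl","rb")); s=pickle.load(open("pics/side8.pkl","rb"))
A=lambda p:(180+(p[0]-1.5)/4,130+(p[1]-1.5)/4)
B=lambda p:(180+(p[0]-1.5)/4,120+(p[1]-1.5)/4)
for n,cc,f,ps in (("sc",c,A,[(360,296),(515,295),(523,443),(355,443)]),("si",s,B,[(413,386),(325,443),(206,365),(290,310)])):
    Q=np.array([st(onz(cc,*f(p),.085)) for p in ps]); print(n,Q.round(3).tolist(),"ctr",Q.mean(0).round(3),"sides",np.linalg.norm(Q-np.roll(Q,-1,0),axis=1).round(3))
T=[onz(s,*B(p),0)[:2] for p in [(418,450),(487,498),(318,528)]]; print("tape",np.round(T,4).tolist(),[st(t).round(4) for t in T],"diag ctr",(np.array(T[0])*0+ (np.array(T[1])-np.array(T[0]) + np.array(T[2])-np.array(T[0]))/2+T[0]).round(4),"SPOT",SPOT)
print("can",onz(c,*A((185,318)),.099))
bot.line_to(P(-.06,.25),max_speed=.25)
bot.set_gripper(.9)
bot.goto([*COA,.22],ROT)
w=bot.read_camera("wrist"); cv2.imwrite("pics/w9.png",w["pixels"]); pickle.dump(w,open("pics/w9.pkl","wb"))
h=cv2.cvtColor(w["pixels"],cv2.COLOR_BGR2HSV); m=cv2.inRange(h,(20,130,80),(35,255,255)); k,l,sst,ce=cv2.connectedComponentsWithStats(m)
for i in range(1,k):
    if sst[i,4]>80: print(sst[i].tolist(),ce[i].round(1),onz(w,*ce[i],.099).round(4))
print(bot.current_clock(),bot.current_ee_pos())
```

```text
sc [[-0.017, -0.074], [-0.024, 0.048], [0.15, 0.047], [0.154, -0.072]] ctr [ 0.066 -0.013] sides [0.122 0.173 0.119 0.171]
si [[-0.019, -0.074], [-0.009, 0.041], [0.152, 0.048], [0.147, -0.067]] ctr [ 0.068 -0.013] sides [0.115 0.161 0.115 0.167]
tape [[0.5023, 0.0094], [0.4095, 0.0221], [0.5239, 0.1521]] [array([-0.0308, -0.0718]), array([-0.1244, -0.0716]), array([-0.0283,  0.0724])] diag ctr [0.4667 0.0871] SPOT [0.468  0.0865]
can [ 0.5488925  -0.13159885  0.099     ]
[269, 170, 40, 15, 120] [289.4 174.4] [ 0.5786 -0.1378  0.099 ]
[270, 188, 37, 36, 1065] [288.  205.6] [ 0.5473 -0.1323  0.099 ]
[189, 229, 8, 24, 92] [193.5 239.5] [ 0.5238 -0.0293  0.099 ]
[94, 253, 65, 38, 274] [117.7 282. ] [0.4856 0.0644 0.099 ]
[107, 321, 31, 58, 379] [118.3 348.9] [0.3989 0.0902 0.099 ]
[437, 321, 29, 35, 207] [453.6 335.2] [ 0.3659 -0.3032  0.099 ]
[448, 358, 20, 21, 160] [458.6 368.6] [ 0.3158 -0.3107  0.099 ]
[380, 395, 180, 16, 1104] [481.7 403.5] [ 0.2559 -0.3417  0.099 ]
[248, 403, 83, 8, 317] [289.2 406.2] [ 0.2842 -0.099   0.099 ]
[345, 403, 36, 8, 126] [361.6 406.2] [ 0.2719 -0.1902  0.099 ]
35.1083 [ 0.54733457 -0.13054568  0.22052329]
```

View pics/w9.png

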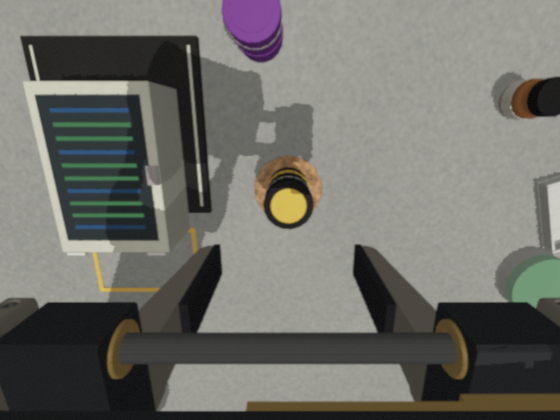

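The case centre is at station (67, -13) mm in both views, square, and its foot overhangs the edge by about 20 mm. That is inside the 45 to 110 and ±35 limits. The wrist view puts the disc at (288,206), which is world (0.547, -0.132). Tape and pad agree on the spot within 2 mm. Now I'll grasp the canister, carry it over and set it down.

Run:
```python
from h import *; from workcell import bot
C=np.array([.5475,-.132]); S=np.array([.4675,.0868])
bot.line_to([*C,.22],max_speed=.1)
bot.line_to([*C,.048],max_speed=.15)
bot.set_gripper(.3,20)
p=bot.current_ee_pos(); print("open",bot.current_opening(),p)
bot.line_to([p[0],p[1],.18],max_speed=.15)
print("F",bot.current_contact_force(),bot.current_opening())
bot.line_to([*S,.18],max_speed=.18)
bot.line_to([*S,.07],max_speed=.1)
z=p[2]-.004+.002; bot.line_to([*S,z],max_speed=.03)
for i in range(8):
    f=bot.current_contact_force()
    if f[2]>0: break
    z-=.001; bot.line_to([*S,z],max_speed=.015)
print("down",bot.current_ee_pos(),f,bot.current_clock())
c=bot.read_camera("side"); crop(c,180,120,340,260,4,"pics/side10.png")
```

```text
open 0.5619991296938222 [ 0.54761224 -0.13210876  0.04817442]
F [-0.27001324  0.58499848 -3.57376922] 0.5579368126987129
down [0.46777484 0.08677026 0.04418249] [-3.01362447  0.05190189  6.42034281] 42.6417
```

View pics/side10.png

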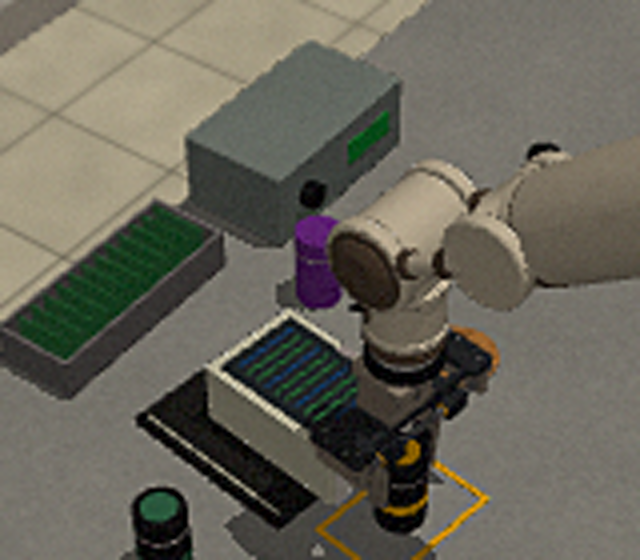

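The canister is touching down inside the outline at side crop (405,500), with the contact force up to +6 N. I'll release it, retreat and check.

Run:
```python
from h import *; from workcell import bot
p=bot.current_ee_pos()
bot.set_gripper(.8)
bot.line_to([p[0],p[1],.25],max_speed=.12)
bot.goto([.35,-.25,.30],ROT)
print(bot.current_clock(),bot.current_contact_force())
for n in ("side","scene"):
    c=bot.read_camera(n); b=(180,120,340,260) if n=="side" else (180,130,380,280); crop(c,*b,4,f"pics/{n}11.png"); cv2.imwrite(f"pics/{n}11f.png",c["pixels"])
    h=cv2.cvtColor(c["pixels"],cv2.COLOR_BGR2HSV); m=cv2.inRange(h,(20,150,90),(36,255,255)); k,l,sst,ce=cv2.connectedComponentsWithStats(m)
    for i in range(1,k):
        if sst[i,4]>12: print(n,sst[i].tolist(),ce[i].round(1),"top",onz(c,*ce[i],.095).round(4),st(onz(c,*ce[i],.095)).round(4))
    pickle.dump(c,open(f"pics/{n}11.pkl","wb"))
    c0=pickle.load(open(f"pics/{n}0.pkl","rb"))
```

```text
46.4167 [ 0.37385272 -0.07653812 -0.47439759]
side [276, 229, 9, 7, 52] [280.1 232.2] top [0.4684 0.0902 0.095 ] [-0.0751  0.0038]
side [287, 234, 15, 13, 28] [294.1 239.6] top [0.4046 0.0896 0.095 ] [-0.1383 -0.0053]
side [259, 241, 40, 25, 119] [276.5 254.2] top [0.4175 0.1858 0.095 ] [-0.1382  0.0917]
side [274, 244, 13, 5, 25] [280.3 246.4] top [0.4277 0.1472 0.095 ] [-0.123   0.0548]
scene [288, 188, 11, 7, 64] [293.1 191. ] top [0.4682 0.0864 0.095 ] [-0.0748 -0.0001]
scene [309, 206, 5, 18, 28] [312.1 214.5] top [0.5939 0.1259 0.095 ] [0.0446 0.0558]
```

View pics/side11.png

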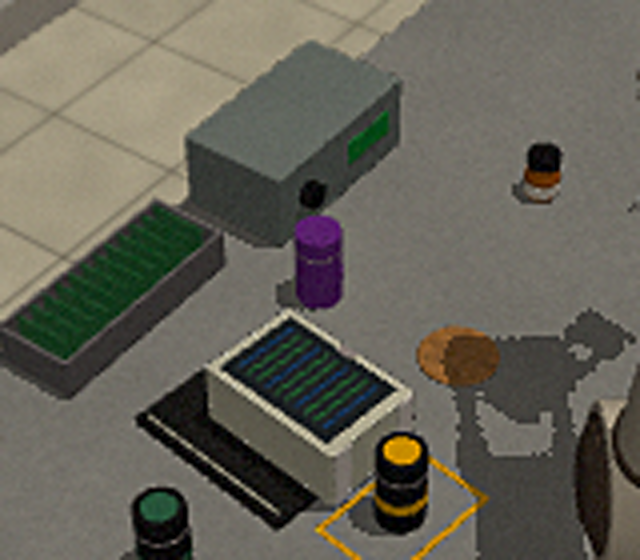

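View pics/scene11f.png

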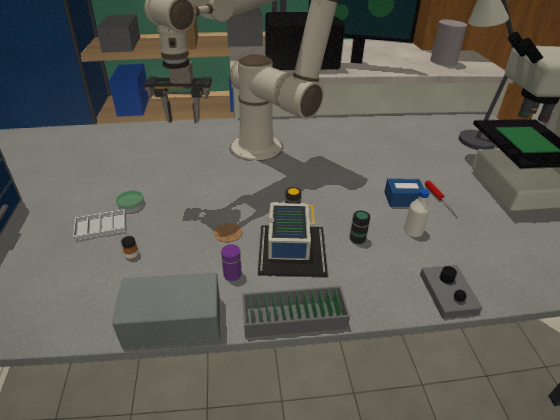

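View pics/scene11.png

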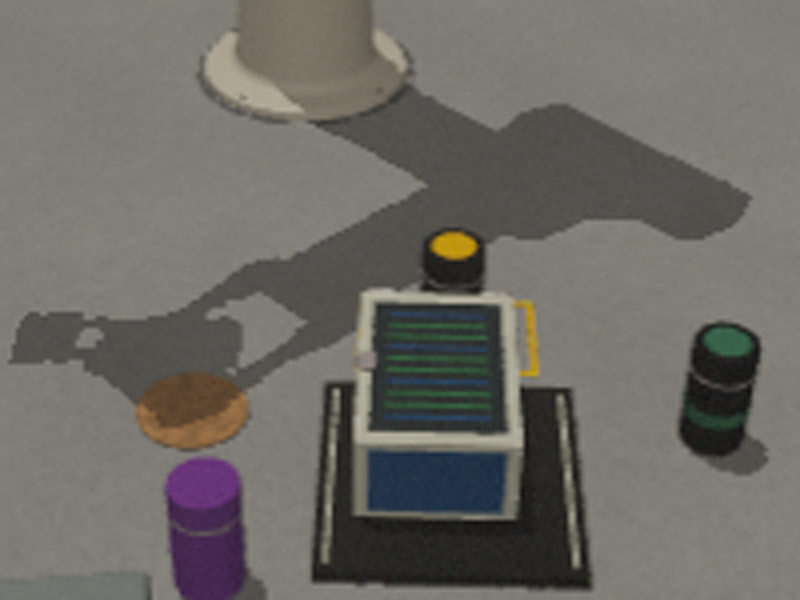

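The canister's top is within about 4 mm of the spot in both views, and it stands upright. The case hasn't moved, the bystanders are at their original pixels, and the robot is clear. I'm handing in.

Run:
```python
from workcell import bot
bot.job_done(); print(bot.current_clock())
```

```text
the job is handed in; nothing more can be done
the job is handed in; nothing more can be done
```

The swap is done and handed in at about 46.5 s, but no verdict was reported. I parked the yellow canister on the coaster, pushed the case to the pad edge and tipped it onto its back. Then I stood the canister in the yellow outline.

**Last checks:**
- **Case:** it lies on its back with the window up and square to the pad. Its centre is about 67 mm past the near edge and 13 mm off the midline, and both views agree on this.
- **Canister:** it stands upright within about 4 mm of the outline's centre in both views.
- **Everything else:** the bystanders look unmoved by eye, and the robot was clear of everything with the contact force at zero.

**What did not go as expected:**
- **First pushes:** at heights of 147 and 108 mm the case leaned instead of sliding, contrary to the description. I eased it back upright, slid it to the pad with a low push at 50 mm using a tilted tool, then tipped it from 150 mm.
- **Foot end:** after falling, the foot end overhangs the near edge by about 20 mm instead of sitting right at it. That is inside the tolerance, so I left it.

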